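# Post the red tally board into the utensil case

## Robot

A 7-joint arm with a two-finger parallel gripper is mounted at the origin on the work surface. World frame = base frame: x ahead of the robot, y to its left, z up, the work surface at z = 0. Lengths are in mm, angles in rad, forces in N, time in s.
With the tool pointing down it reaches from about 400 to 925 mm from the base axis. Payload 4.1 kg.
Tool frame: the origin (TCP) lies on the mounting face of the last link; the fingertips stand bot.tip_extent ahead of it and the grasp point (between the pads) lies 155 mm ahead of it (bot.tip_extent is the distance from the TCP to the fingertips, in mm); z points along the fingers, y is the direction in which the jaws open and shut (so a half turn about z gives the same grasp; the last joint's range is limited). The gripper opens to 85 mm and grips with 20 to 120 N. Pads are 22 mm wide; open, the fingers measure 114 mm over their backs; the gripper's body (76 mm by 85 mm) begins 54 mm behind the grasp point. The pads swing forward as they close: fully open they stand 13 mm farther back than shut.
Start: joints at [1.134, 0.398, 0.045, 1.537, -0.019, 1.207, -0.051], TCP at [215.451, -613.269, 404.747] pointing down, gripper open.
Joint ranges: [-2.82, 2.82], [-0.49, 2.23], [-1.37, 1.46], [0, 2.46], [-1.36, 4.5], [0.23, 2], [-2.94, 2.94]. Speed limits (rad/s): [2.57, 2.57, 3.14, 3.14, 3.14, 3.14, 3.14].

## Interface

Orientations are given as [roll, pitch, yaw] about the fixed x, y, z axes, in that order (R = Rz(yaw) Ry(pitch) Rx(roll)).
In Python, from plant import bot, kinematics, imaging, job, read_time, read_joint_pos, read_dq, read_effort, read_eef_pos, read_orientation, read_wrist_force, read_moment, read_finger_gap gives the robot as it stands. Calls block until the motion is done:
- bot.move_to(position, orientation): joint-space move of the TCP to a pose.
- bot.servo_line(position, rot=None, vel=150): straight line of the TCP; rot=None keeps the orientation; vel is the mean speed in mm/s.
- bot.set_joints(angles): joint-space move.
- bot.let_go() and bot.close(strength=None): open the fingers fully, or close them until they stop; strength is the grip in N (None keeps the last).
- bot.sleep(seconds).
- kinematics.solve_ik(position, orientation): joint angles nearest the present ones, or None.
- imaging.read_camera(name): name is "side" or "top" or "wrist"; returns a dict with "pixels" (384x512x3 uint8, red, green, blue), "K" (3x3 intrinsics, pixels), "dist_coeffs" ([k1, k2, p1, p2, k3] as OpenCV has them; the pictures are not rectified), "extrinsics" (4x4, takes a point from world to camera coordinates). Camera axes: x right, y up, looking along -z (the intrinsics and any distortion apply to the point x, -y, -z); pixel columns grow to the right and rows downward; lengths in mm; the calibration is good to about 2 mm. A picture is of the moment at which its call begins. There is no depth.
A pose or a line that the arm cannot do raises bot.IKError and nothing moves.
- job.job_done(): hands the job in, once; it reports no verdict.
Readings, each from a call of its own:
- read_time(): time.
- read_joint_pos(): joint angles.
- read_dq(): joint speeds.
- read_effort(): joint torques, N m.
- read_eef_pos(): TCP position.
- read_orientation(): TCP orientation.
- read_wrist_force(): force on the tool from outside, world axes, zero at the start.
- read_moment(): the same for the moment, N m.
- read_finger_gap(): finger opening in mm.
Only numpy, scipy, OpenCV 4.12 (cv2) and the standard library are available. Lean on these libraries where they do the work, as an engineer would, in place of code of your own. Each camera call takes 0.05 s, during which the arm holds its last target. There are 200 camera calls.

## Task

Lift the bronze bud vase off the ledge of the wooden case and stand it upright in the middle of the round black stand. Then take the red-ended tally board out of the leaning rack, post it plain end first through the steel-lipped slot in the case's slope, and push it in against the stiff carriage until its red end is flush with the slope. Leave the other two boards, the rings, dishes and tea caddy where they are, and do not knock the vase over.

Things in the scene. Friction and masses are not known exactly. Their poses are not given: they have to be found in the camera images.
- case: pale paulownia utensil case, fixed, 260 mm deep (its x), 140 mm wide (its y), 168 mm high. Origin on the cart top straight below the slot's centre; z up, x away from its front. Along its x: a level ledge 108 mm high from -135 to -52 mm (the vase stands there), a plane slope rising at 30 deg from there to +52 mm (168 mm high), then a level top to +125 mm
- slot_mouth (a point): centre of the slot's mouth, in the plane of the case's slope, 138 mm above the cart. z points straight out of the slope (30 deg from vertical, leaning toward the case's front), x runs up the slope, y is level. The slot is 64 mm long along x and 13 mm wide along y, with steel lips rounded at 4 mm radius, flush with the slope; a straight channel of the same section runs in along -z
- carriage (a joint): felt carriage inside the channel, carried down by the foot of the board: its face is 70 mm below the slope at 0 (plus the joint value in m), stops at 0.053. It starts between 0 and 0.012, needs about 5 N to push, has no spring and stays where it is left. A flush board puts it at 0.050
- board_red_mid (a point): centre of the tally board with the red upper end: a flat wooden board 60 mm wide (its x), 10 mm thick (its y), 120 mm long (its z, toward the red end), about 100 g; red on the upper 38 mm. It stands in one of the rack's three pockets, its z leaning 25 deg from vertical toward the rack's front, 34 mm of it below the rack's face
- board_blue_mid (a point): centre of the like board with the blue end, in another pocket; to be left there
- board_plain_mid (a point): centre of the like board with the brown end, in the third pocket; to be left there
- rack: dark wooden rack, fixed, 170 mm wide (its y), about 100 mm deep, 80 mm high without boards; origin on the cart top under its middle, x away from its front. Three pockets 55 mm apart along y, 63 by 13 mm, 34 mm deep along the boards' lean of 25 deg; boards come out along their own z
- vase_mid (a point): centre (half-way up) of the bronze bud vase, 140 mm tall, about 0.35 kg, z up: foot 48 mm across, belly 56 mm across 30 mm above the foot, neck 23 to 24 mm across from 82 to 130 mm above the foot, mouth flared to 30 mm at the top
- stand_top (a point): centre of the top face of the round black stand, fixed, 92 mm across, 10 mm high
- caddy_c (a point): centre of a green tea caddy, 66 mm across, 85 mm high; bystander
- ring1_c (a point): centre of a brass kettle ring lying flat, 76 mm across, 8 mm high; bystander
- ring2_c (a point): centre of the second such ring; bystander
- dish1_c (a point): centre of a white sweets dish, 120 mm across, 25 mm high; bystander
- dish2_c (a point): centre of the second such dish; bystander
Not all that is in view belongs to the job. Leave any turquoise look-alike of the part that bears board_red_mid alone.

How it is judged:
By the outcome, as a careful person would: the job done as asked, in the order asked, and still so for the second after the job is handed in, with the robot touching nothing.
It also fails if it takes over 72 s, if anything falls off the work surface, if the arm or the gripper's body presses on something with over 40 N, if the wrist force passes 120 N, or if a joint passes its speed limit or range.

## Working session

There is one attempt and no reset: what is moved stays moved. The work goes in short steps, each a Python script; the robot and the scene stay as the last script left them, time stands still between calls to the robot, and variables do not carry over. Pictures are saved under pics/ and viewed, about 8 in all and at most 12, crops included, and the job is handed in when it is done.

```bash
mkdir -p pics; ls; python3 - <<'E'
from plant import *
import cv2,pickle,numpy as np
d={n:imaging.read_camera(n) for n in("side","top","wrist")}
pickle.dump(d,open("c0.pkl","wb"))
for n in d:
    print(n,d[n]["K"].tolist(),d[n]["dist_coeffs"],np.round(d[n]["extrinsics"],3).tolist())
im=np.hstack([d["side"]["pixels"],d["top"]["pixels"]])[:,:,::-1]
cv2.imwrite("pics/a.png",d["top"]["pixels"][:,:,::-1].repeat(1,0)); cv2.imwrite("pics/b.png",d["side"]["pixels"][:,:,::-1])
print(bot.tip_extent,read_time(),read_orientation(),read_finger_gap())
E
```

```text
pics
side [[472.82498991748554, 0.0, 261.16246599394964], [0.0, 472.82498991748554, 192.23635615189974], [0.0, 0.0, 1.0]] [-0.16915485  0.          0.          0.          0.        ] [[0.999, -0.026, 0.02, -542.762], [0.0, 0.6, 0.8, -96.884], [-0.033, -0.799, 0.6, -1549.143], [0.0, 0.0, 0.0, 1.0]]
top [[385.85187572217006, 0.0, 263.6169532147577], [0.0, 385.85187572217006, 190.24030604926264], [0.0, 0.0, 1.0]] [0.02370436 0.         0.         0.         0.        ] [[0.009, -1.0, -0.005, -5.264], [0.983, 0.008, 0.183, -552.863], [-0.183, -0.007, 0.983, -1200.991], [0.0, 0.0, 0.0, 1.0]]
wrist [[311.2919357124665, 0.0, 265.0619581755089], [0.0, 311.2919357124665, 191.9910549741261], [0.0, 0.0, 1.0]] [0.00040991 0.         0.         0.         0.        ] [[0.332, -0.943, -0.002, -649.591], [0.91, 0.321, -0.261, 33.883], [0.247, 0.085, 0.965, -377.776], [0.0, 0.0, 0.0, 1.0]]
173.4 0.15 [-3.14008450e+00  1.35437903e-04  3.37961746e-01] 85.3092967719992
```

View pics/a.png

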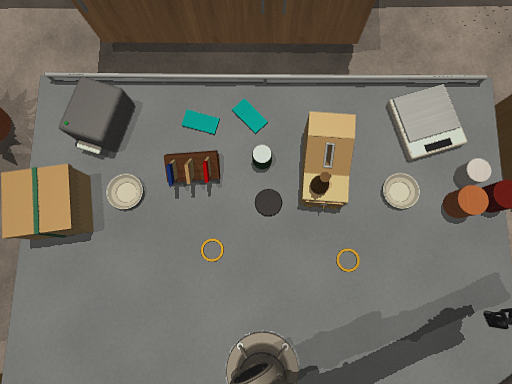

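View pics/b.png

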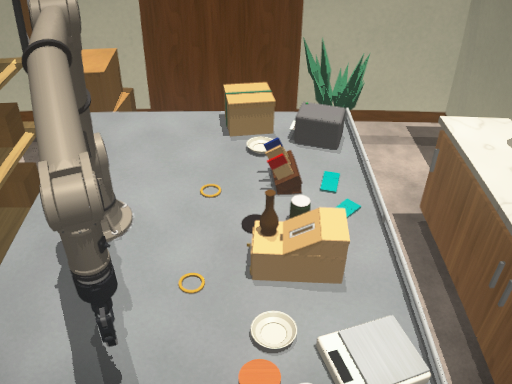

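Candidates for the red-ended board: red end in the rack at top (206,168) and side (277,160); blue end (170,172) and brown end (188,172) are its neighbours; the two turquoise boards lie flat at (200,122) and (250,116); the red/orange cups are at (470,200). I pick the red one in the rack. The vase is at (320,183), the stand at (268,202), the case slot at (329,155).

```bash
cat > h.py <<'E'
import numpy as np,cv2,pickle
from scipy.spatial.transform import Rotation as R
def ray(c,uv):
    p=cv2.undistortPoints(np.array(uv,float).reshape(1,1,2),np.array(c["K"]),np.array(c["dist_coeffs"])).ravel()
    E=np.array(c["extrinsics"]);Rm=E[:3,:3]
    return -Rm.T@E[:3,3], Rm.T@np.array([p[0],-p[1],-1.])
def onz(c,uv,z):
    o,d=ray(c,uv); return o+d*(z-o[2])/d[2]
def tri(c1,u1,c2,u2):
    o1,d1=ray(c1,u1);o2,d2=ray(c2,u2)
    s=np.linalg.lstsq(np.c_[d1,-d2],o2-o1,rcond=None)[0]
    a=o1+s[0]*d1;b=o2+s[1]*d2
    return (a+b)/2,np.linalg.norm(a-b)
def proj(c,P):
    E=np.array(c["extrinsics"]);q=np.atleast_2d(P)@E[:3,:3].T+E[:3,3]
    q=q*[1,-1,-1]
    return cv2.projectPoints(q.reshape(-1,1,3),np.zeros(3),np.zeros(3),np.array(c["K"]),np.array(c["dist_coeffs"]))[0].reshape(-1,2)
def crop(c,x0,y0,x1,y1,s,fn):
    im=cv2.resize(c["pixels"][y0:y1,x0:x1,::-1],None,fx=s,fy=s,interpolation=cv2.INTER_CUBIC);cv2.imwrite(fn,im)
E
python3 - <<'E'
from h import *
d=pickle.load(open("c0.pkl","rb"));t,s=d["top"],d["side"]
crop(t,155,100,365,215,3.8,"pics/c.png");crop(s,235,120,365,290,3.5,"pics/d.png")
for n,c in(("top",t),("side",s)):
    h=cv2.cvtColor(c["pixels"],cv2.COLOR_RGB2HSV)
    for nm,lo,hi in(("red",(0,170,60),(5,255,255)),("red2",(174,170,60),(180,255,255)),("blue",(108,140,40),(128,255,255)),("dark",(0,0,0),(180,130,55))):
        m=cv2.inRange(h,lo,hi);k=cv2.connectedComponentsWithStats(m)
        for st,ce in zip(k[2][1:],k[3][1:]):
            if st[4]>25:print(n,nm,st.tolist(),ce.round(1))
E
```

```text
top red [202, 161, 7, 22, 81] [205.6 171.7]
top red [493, 180, 19, 28, 437] [503.3 193.3]
top blue [166, 164, 8, 21, 103] [169.7 173.7]
top dark [112, 43, 80, 9, 496] [150.   46.7]
top dark [274, 44, 79, 9, 562] [317.3  47.8]
top dark [55, 80, 23, 2, 33] [64.8 80.7]
top dark [96, 80, 17, 2, 26] [104.   80.5]
top dark [114, 82, 48, 1, 48] [137.5  82. ]
top dark [166, 82, 97, 1, 97] [214.  82.]
top dark [316, 83, 99, 1, 99] [365.  83.]
top dark [422, 82, 55, 3, 82] [452.5  82.9]
top dark [62, 91, 73, 66, 1170] [113.1 126.8]
top dark [0, 131, 20, 34, 279] [  8.1 146.8]
top dark [425, 139, 27, 13, 169] [437.7 144.6]
top dark [253, 159, 19, 11, 77] [262.1 165.1]
top dark [125, 187, 20, 23, 52] [137.5 201.4]
top dark [255, 191, 17, 25, 37] [260.  206.5]
top dark [272, 190, 10, 23, 27] [278.6 200.3]
top dark [34, 233, 33, 5, 59] [ 52.1 234.6]
top dark [400, 305, 75, 37, 615] [442.6 320. ]
top dark [484, 308, 28, 21, 390] [499.  318.6]
top dark [240, 352, 53, 32, 249] [270.6 366.8]
top dark [230, 361, 40, 23, 325] [250.  372.3]
top dark [298, 366, 20, 14, 104] [305.3 371.1]
top dark [499, 374, 13, 10, 46] [506.3 379.5]
side red [268, 153, 19, 16, 168] [277.  160.8]
side dark [12, 0, 60, 72, 692] [32.5 37.4]
side dark [79, 104, 11, 10, 47] [ 83. 109.]
side dark [290, 205, 12, 12, 64] [293.9 211.5]
side dark [98, 236, 10, 17, 104] [101.8 244.2]
side dark [71, 260, 46, 59, 1203] [ 97.1 289.6]
side dark [96, 317, 20, 29, 297] [107.3 331.7]
```

View pics/c.png

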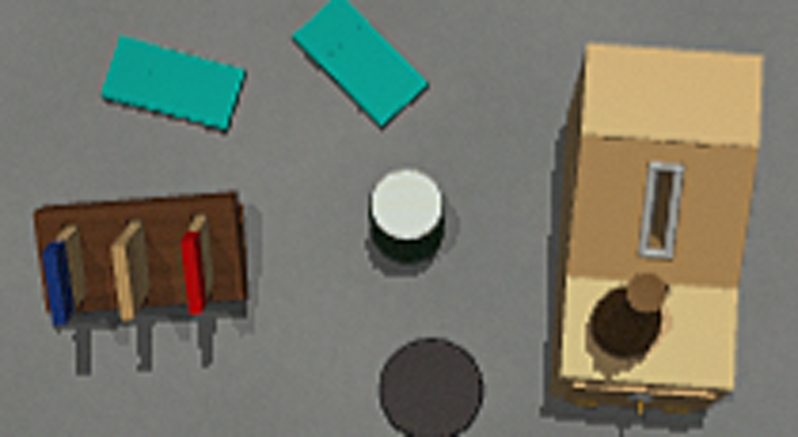

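View pics/d.png

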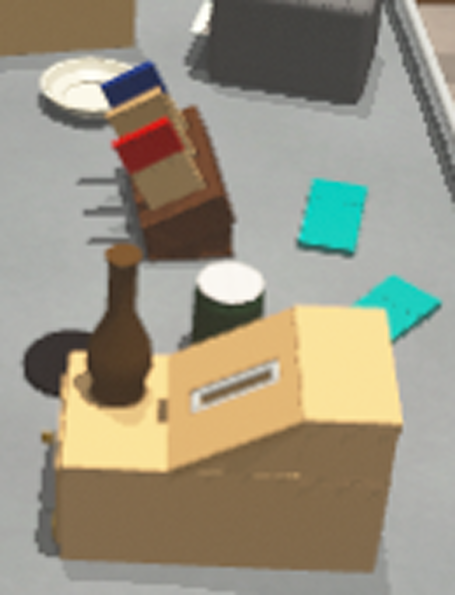

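The red board is the rightmost in the rack: crop (193,270) in the top view, the nearest of the three in the side view. The vase mouth is at crop (648,292) top and (124,254) side. The slot lip runs (640–684,161–258) in the top crop.

```bash
python3 - <<'E'
from h import *
from plant import kinematics
d=pickle.load(open("c0.pkl","rb"));t,s=d["top"],d["side"]
T=lambda x,y:(x/3.8+155-.37,y/3.8+100-.37)
S=lambda x,y:(x/3.5+235-.36,y/3.5+120-.36)
r=lambda n,v:print(n,np.round(v,1).tolist())
for n in d: r("cam "+n,ray(d[n],(256,192))[0])
r("top FL",onz(t,T(587,44),168));r("top FR",onz(t,T(763,56),168))
r("crest L",onz(t,T(582,133),168));r("crest R",onz(t,T(758,147),168))
r("base L",onz(t,T(568,276),108));r("base R",onz(t,T(739,289),108))
r("ledge FL",onz(t,T(561,380),108));r("ledge FR",onz(t,T(733,390),108))
sl=np.mean([(652,161),(684,165),(672,258),(640,254)],0)
r("slot138",onz(t,T(*sl),138)); p,e=tri(t,T(*sl),s,S(235,387));r("slot tri",p);print(e)
r("mouth",onz(t,T(648,292),248));p,e=tri(t,T(648,292),s,S(124,254));r("mouth tri",p);print(e)
r("belly side-z138",onz(s,S(120,355),138))
r("stand",onz(t,T(431,388),10))
r("rackBL80",onz(t,T(36,208),80));r("rackBR",onz(t,T(237,193),80))
for a,b in(((193,312),(113,143)),((203,310),(122,158)),((190,235),(160,119))):
  p,e=tri(t,T(*a),s,S(*b));r("red",p);print(e)
r("caddytop",onz(t,T(407,205),85))
E
```

```text
cam side [491.7, -1194.2, 1017.8]
cam top [324.3, -8.7, 1281.7]
cam wrist [278.0, -591.7, 372.1]
top FL [777.1, -137.4, 168.0]
top FR [767.8, -277.7, 168.0]
crest L [702.6, -132.6, 168.0]
crest R [692.0, -271.3, 168.0]
base L [600.4, -126.4, 108.0]
base R [590.6, -266.0, 108.0]
ledge FL [513.9, -119.9, 108.0]
ledge FR [506.9, -258.6, 108.0]
slot138 [648.9, -199.6, 138.0]
slot tri [649.3, -199.7, 137.2]
0.4731616758030714
mouth [556.1, -169.9, 248.0]
mouth tri [557.0, -169.8, 248.4]
1.9219875694500004
belly side-z138 [558.4, -160.4, 138.0]
stand [521.6, -15.2, 10.0]
rackBL80 [662.3, 321.2, 80.0]
rackBR [677.0, 151.3, 80.0]
red [564.7, 177.7, 124.8]
1.0811117372163825
red [571.7, 172.2, 110.1]
5.4322134125419215
red [615.1, 176.8, 155.3]
9.698829354987705
caddytop [666.2, 6.6, 85.0]
```

```bash
cat >> h.py <<'E'
def frame(yaw,lean): return R.from_euler('z',yaw,degrees=True)*R.from_euler('y',-lean,degrees=True)
def tool(F,jaw='x',sg=1):
    M=F.as_matrix(); y=sg*M[:,0 if jaw=='x' else 1]; z=-M[:,2]
    return R.from_matrix(np.c_[np.cross(y,z),y,z])
def eul(r): return r.as_euler('xyz').tolist()
E
python3 - <<'E'
from h import *
from plant import *
down=[np.pi,0,0]
for nm,p,F in(("slot",(649,-199.6,138),frame(-4,30)),("rack",(590,178,140),frame(4.5,25))):
  for sg in(1,-1):
    for jaw in "xy":
      for k in(150,190,260):
        P=np.array(p)+k*F.as_matrix()[:,2]
        q=kinematics.solve_ik(P.tolist(),eul(tool(F,jaw,sg)));print(nm,jaw,sg,k,None if q is None else np.round(q,2))
bot.move_to([556.5,-170,470],down)
c=imaging.read_camera("wrist");pickle.dump(c,open("w1.pkl","wb"));crop(c,0,0,512,384,1.2,"pics/e.png")
print(proj(c,[556.5,-170,248]),proj(c,[649,-199.6,138]),read_time(),bot.tip_extent,read_wrist_force())
E
```

```text
slot x 1 150 [ 0.63  0.39 -0.42  1.98  0.17  0.3   0.06]
slot x 1 190 [ 0.67  0.31 -0.45  1.99  0.08  0.35  0.14]
slot x 1 260 [ 0.72  0.17 -0.45  2.01 -0.08  0.47  0.29]
slot y 1 150 [ 0.86  0.44 -0.71  1.97  0.55  0.35  1.3 ]
slot y 1 190 [ 0.8   0.33 -0.6   1.99  0.24  0.37  1.58]
slot y 1 260 [ 0.59  0.16 -0.31  2.01 -0.14  0.47  1.91]
slot x -1 150 [ 0.19  0.37  0.11  1.99 -0.5   0.31 -2.48]
slot x -1 190 [ 0.23  0.29  0.07  2.   -0.38  0.36 -2.59]
slot x -1 260 [ 0.36  0.15 -0.06  2.02 -0.24  0.48 -2.72]
slot y -1 150 [ 0.38  0.36 -0.12  1.98 -0.23  0.29 -1.16]
slot y -1 190 [ 0.44  0.29 -0.17  2.   -0.18  0.35 -1.2 ]
slot y -1 260 [ 0.57  0.16 -0.29  2.01 -0.15  0.47 -1.23]
rack x 1 150 [-0.17  0.29 -0.31  2.06  0.58  0.46 -0.85]
rack x 1 190 [ 0.27  0.28 -0.83  2.05  0.71  0.6  -0.95]
rack x 1 260 [ 0.06  0.09 -0.56  2.05  0.37  0.64 -0.67]
rack y 1 150 [ 0.2   0.36 -0.76  2.05  0.84  0.56  0.51]
rack y 1 190 [ 0.27  0.28 -0.82  2.05  0.71  0.6   0.62]
rack y 1 260 [ 0.44  0.14 -0.97  2.04  0.48  0.67  0.82]
rack x -1 150 [ 0.49  0.51 -1.15  2.04  1.09  0.74  1.91]
rack x -1 190 [ 0.52  0.39 -1.15  2.05  0.91  0.71  2.04]
rack x -1 260 [ 0.59  0.17 -1.15  2.04  0.55  0.7   2.33]
rack y -1 150 [-0.03  0.31 -0.47  2.06  0.67  0.49 -2.5 ]
rack y -1 190 [ 0.21  0.26 -0.75  2.05  0.67  0.58 -2.49]
rack y -1 260 [ 0.6   0.18 -1.16  2.04  0.56  0.7  -2.39]
[[261.92322095 213.74913861]] [[295.22722006  77.39907324]] 2.225 173.4 [ 0.09139538 -0.389839    0.24138063]
```

View pics/e.png

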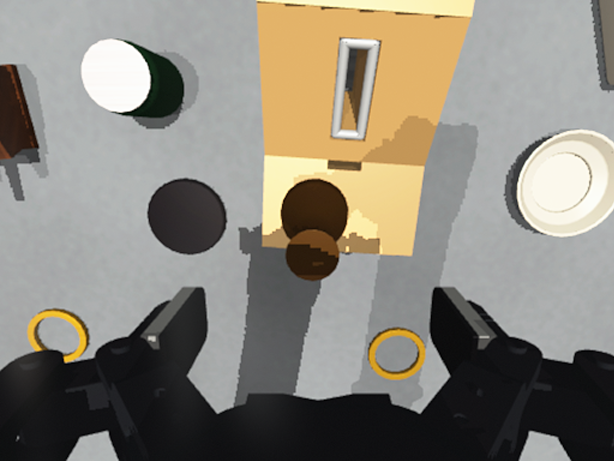

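The vase mouth is at full-res pixel (260,212), against a predicted (262,214). The estimate holds to about 1 mm. I can grasp and place now.

```bash
python3 - <<'E'
from h import *
from plant import *
c=pickle.load(open("w1.pkl","rb"))
print("slot",onz(c,(295.6,74),138),"stand",onz(c,(155.6,179.8),10),"mouth",onz(c,(259.9,212.3),248))
st=(onz(c,(155.6,179.8),10)+[521.6,-15.2,10])/2; print(st)
bot.servo_line([556.5,-169.5,373],vel=120)
bot.close(60); print("gap",read_finger_gap())
bot.sleep(.2); f0=read_wrist_force()
bot.servo_line([556.5,-169.5,376],vel=30); bot.sleep(.2); print("lift",f0,read_wrist_force())
bot.servo_line([556.5,-169.5,450],vel=120)
bot.servo_line([st[0],st[1],450],vel=150)
bot.sleep(.2)
c=imaging.read_camera("side");crop(c,200,130,300,250,5,"pics/f.png");print(read_time(),read_finger_gap(),read_wrist_force(),read_eef_pos())
E
```

```text
slot [ 651.89962784 -199.86919952  138.        ] stand [524.62171686 -17.68715688  10.        ] mouth [ 557.48811338 -168.70117966  248.        ]
[523.11085843 -16.44357844  10.        ]
gap 22.784479695776948
lift [-0.21053563  1.22672194  3.15448827] [-0.00689525 -0.04256902 -3.83589929]
6.6417 22.780379275884822 [-0.97883796  0.63202789 -3.49963755] [523.2217366  -17.17089159 449.89554459]
```

View pics/f.png

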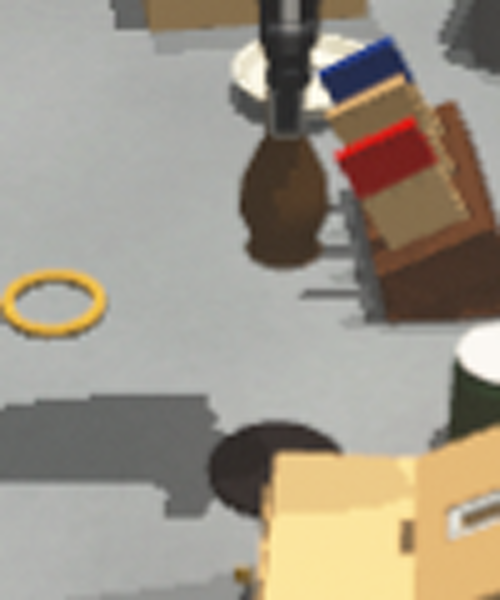

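The vase hangs upright in the fingers. Placing it, then looking at the rack from close up.

```bash
python3 - <<'E'
from h import *
from plant import *
x,y=523.2,-16.4
bot.servo_line([x,y,280],vel=120);bot.sleep(.15);b=read_wrist_force()[2]
z=280
while z>271:
    z-=.7;bot.servo_line([x,y,z],vel=15);f=read_wrist_force()[2]
    if f-b>2.5:break
print("contact z",z,f,b)
bot.let_go();bot.sleep(.1)
bot.servo_line([x,y,470],vel=180)
F=frame(4.8,25);T=tool(F,'x',1)
# view pose: camera over the rack
P=np.array([590,178,140])+275*F.as_matrix()[:,2]
print(P);bot.move_to(P.tolist(),eul(T))
c=imaging.read_camera("wrist");pickle.dump(c,open("w2.pkl","wb"));crop(c,0,0,512,384,1.5,"pics/g.png")
t=imaging.read_camera("top");pickle.dump(t,open("t2.pkl","wb"))
print(read_time(),read_eef_pos(),read_joint_pos().round(2) if hasattr(read_joint_pos(),'round') else read_joint_pos())
E
```

```text
contact z 274.4000000000001 5.649319054568176 -4.114322498057464
[474.187578   168.27495921 389.23464144]
13.4 [475.07577111 167.04448919 389.45167125] [ 0.1   0.06 -0.6   2.04  0.33  0.67 -0.63]
```

View pics/g.png

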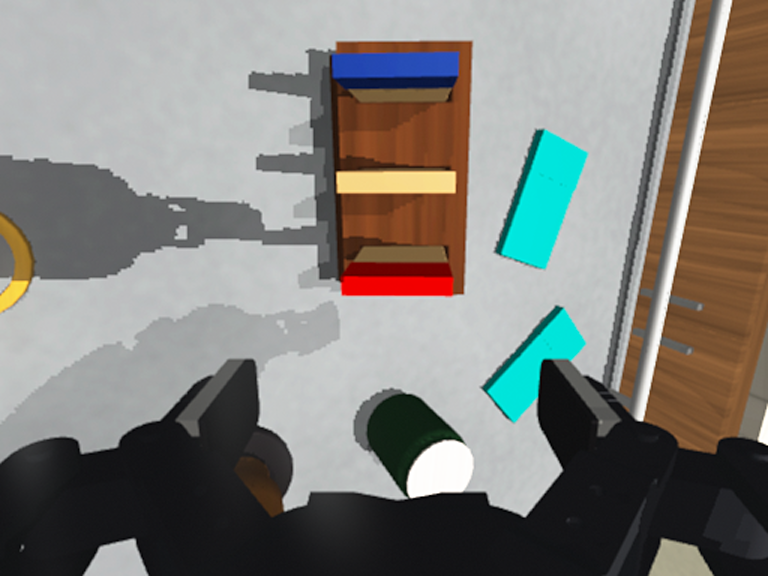

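The red board's end face is the bright rectangle at (342–453, 275–296), scale 1.5, in the third pocket next to the free end. The blue end is at y 53–77 and the brown end at y 171–193. Turquoise boards lie to the right. I'll fit the end plane with PnP on the end-face corners.

```bash
python3 - <<'E'
from h import *
c=pickle.load(open("w2.pkl","rb"));im=c["pixels"].astype(int)
print("bluecol",[tuple(im[r,264]) for r in range(33,62,2)])
r_,g,b=im[...,0],im[...,1],im[...,2]
K=np.array(c["K"]);obj=[];img=[]
ms=((0,(r_>200)&(g<60)&(b<60)),(55,(r_>215)&(g>170)&(b<170)&(b>90)),(110,(b>150)&(r_<70)&(g<110)))
for yo,m in ms:
    m=m.astype(np.uint8)
    n,l,st,ce=cv2.connectedComponentsWithStats(m)
    sel=[i for i in range(1,n) if st[i][4]>300 and st[i][0]>200 and st[i][0]+st[i][2]<330]
    for i in sel: print(yo,st[i],ce[i])
    i=sel[0]
    ct=cv2.findContours((l==i).astype(np.uint8),cv2.RETR_EXTERNAL,cv2.CHAIN_APPROX_NONE)[0][0]
    (cx,cy),(w,h),a=cv2.minAreaRect(ct)
    bx=cv2.boxPoints(((cx,cy),(w+1 ,h+1),a)); print((cx,cy),w+1,h+1,a)
    bx=sorted(bx.tolist(),key=lambda p:p[0]); L=sorted(bx[:2],key=lambda p:p[1]);Rr=sorted(bx[2:],key=lambda p:p[1])
    img+=[np.mean(L,0),np.mean(Rr,0)]; obj+=[(-30,yo,0),(30,yo,0)]
obj=np.array(obj,float);img=np.array(img)
ok,rv,tv=cv2.solvePnP(obj,img,K,np.array(c["dist_coeffs"]))
pr=cv2.projectPoints(obj,rv,tv,K,np.array(c["dist_coeffs"]))[0].reshape(-1,2);print("res",(pr-img).round(2).tolist())
E=np.array(c["extrinsics"]);D=np.diag([1,-1,-1])
Rw=E[:3,:3].T@D@cv2.Rodrigues(rv)[0]; o=E[:3,:3].T@(D@tv.ravel()-E[:3,3])
print("red end",o,"axes",Rw.round(3).tolist())
print("lean",np.degrees(np.arcsin(-Rw[0,2])),"yaw",np.degrees(np.arctan2(Rw[1,0],Rw[0,0])),np.degrees(np.arctan2(-Rw[0,1],Rw[1,1])))
print("red mid",o-60*Rw[:,2])
t=pickle.load(open("c0.pkl","rb"))
print("proj top",proj(t["top"],o),"side",proj(t["side"],o))
for m in(0,1,2):print(tuple(img[2*m]),tuple(img[2*m+1]))
E
```

```text
bluecol [(np.int64(123), np.int64(64), np.int64(25)), (np.int64(73), np.int64(72), np.int64(148)), (np.int64(37), np.int64(75), np.int64(184)), (np.int64(36), np.int64(74), np.int64(182)), (np.int64(39), np.int64(76), np.int64(184)), (np.int64(38), np.int64(75), np.int64(183)), (np.int64(37), np.int64(74), np.int64(183)), (np.int64(37), np.int64(75), np.int64(183)), (np.int64(37), np.int64(75), np.int64(185)), (np.int64(21), np.int64(42), np.int64(114)), (np.int64(12), np.int64(23), np.int64(62)), (np.int64(12), np.int64(23), np.int64(63)), (np.int64(7), np.int64(21), np.int64(62)), (np.int64(85), np.int64(69), np.int64(59)), (np.int64(120), np.int64(96), np.int64(59))]
0 [228 184  74  13 893] [264.3549832  190.44344905]
(264.5, 190.0) 13.0 74.0 90.0
55 [ 225  114   79   15 1150] [264.64608696 121.17652174]
(264.0, 121.0) 15.0 79.0 90.0
110 [ 222   35   84   17 1278] [263.49217527  42.78482003]
(263.5039978027344, 42.81639862060547) 16.391172409057617 84.1832046508789 89.27477264404297
res [[0.21, 0.14], [-0.26, 0.19], [0.38, 0.31], [-0.33, -0.05], [0.24, -0.36], [-0.23, -0.17]]
red end [590.70180603 177.47637756 137.46211654] axes [[0.893, -0.095, -0.439], [0.078, 0.995, -0.056], [0.443, 0.016, 0.897]]
lean 26.058366383257876 yaw 4.988109240091911 5.444059090243117
red mid [617.05899649 180.85956076  83.66757609]
proj top [[205.16174152 172.34369402]] side [[274.41145883 157.52053886]]
(np.float64(227.5), np.float64(190.0)) (np.float64(301.5), np.float64(190.0))
(np.float64(224.5), np.float64(121.0)) (np.float64(303.5), np.float64(121.0))
(np.float64(221.415771484375), np.float64(43.34916305541992)) (np.float64(305.59222412109375), np.float64(42.283634185791016))
```

```bash
cat >> h.py <<'E'
from plant import *
def go(P,rot,vel=100,n=1):
    P=np.array(P,float);off=np.zeros(3)
    for i in range(n+1):
        bot.servo_line((P+off).tolist(),rot,vel if i==0 else 20);bot.sleep(.12)
        e=P-np.array(read_eef_pos())
        if np.linalg.norm(e)<.4:break
        off+=e
    return e
E
python3 - <<'E'
from h import *
end=np.array([590.7,177.5,137.5]);F=frame(5.2,25);M=F.as_matrix();r=eul(tool(F,'x',1))
at=lambda k:end+k*M[:,2]
print(go(at(210),r,120,2),read_orientation(),r)
print(go(at(131),r,80,2)); print("f",read_wrist_force())
bot.close(70);bot.sleep(.2);print("gap",read_finger_gap(),"f",read_wrist_force(),read_eef_pos())
f0=np.array(read_wrist_force())
for k in(134,140,150,160,170):
    bot.servo_line(at(k).tolist(),r,40);print(k,(np.array(read_wrist_force())-f0).round(1))
bot.servo_line(at(240).tolist(),r,120);bot.sleep(.2)
print(read_finger_gap(),read_wrist_force(),read_eef_pos(),read_time())
c=imaging.read_camera("wrist");pickle.dump(c,open("w3.pkl","wb"));s=imaging.read_camera("side");pickle.dump(s,open("s3.pkl","wb"))
a=cv2.resize(c["pixels"],None,fx=.78,fy=.78);b=cv2.resize(s["pixels"][60:240,200:380],(400,400))
o=np.zeros((400,800,3),np.uint8);o[:a.shape[0],:a.shape[1]]=a;o[:,400:]=b;cv2.imwrite("pics/i.png",o[...,::-1])
E
```

```text
[-0.03069734 -0.00042413  0.20610288] [ 2.70528902e+00 -2.52197283e-05  1.66148148e+00] [2.705260340591211, 2.220446049250313e-16, 1.6615534478986018]
[ 0.00242156 -0.02094166  0.13256218]
f [-0.89908139  0.17205589 -0.34047285]
gap 59.37136747157589 f [-0.89142765  0.1325727   5.07547273] [536.05444705 172.75629415 256.83400538]
134 [ 2.7 -1.1 -2.2]
140 [ 1.9  0.4 -3.2]
150 [ 2.3  0.4 -4. ]
160 [ 2.1 -0.4 -4.4]
170 [ 1.2  0.  -6.4]
59.36023725582514 [-0.1451919   0.28754512 -0.57734177] [489.65286816 168.12742793 354.09455496] 20.1917
```

View pics/i.png

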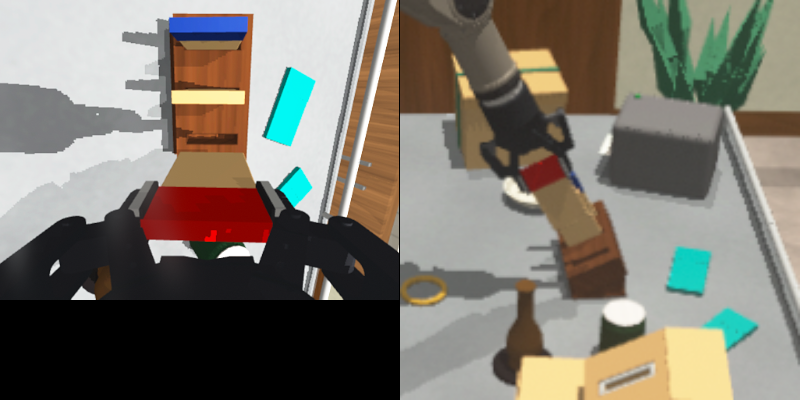

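The red board came out cleanly (gap 59.4 mm), and the vase stands upright on the stand. The other two boards are still in place. Next is a view of the slot from alongside, with the board still in hand.

```bash
python3 - <<'E'
from h import *
c=pickle.load(open("w3.pkl","rb"))
end=np.array([590.7,177.5,137.5]);M=frame(5.2,25).as_matrix()
o=np.array(read_eef_pos())-131*M[:,2]
for nm,z in(("end",0),("redline",-38),("foot",-120)):
  print(nm,[proj(c,o+M@[x,y,z])[0].round(1).tolist() for x in(-30,30) for y in(-5,5)])
S=np.array([650,-199.8,138]);F=frame(-4,30);Ms=F.as_matrix();r=eul(tool(F,'x',1))
p=np.array(read_eef_pos());bot.servo_line([p[0]-10,p[1],450],None,150)
V=S+Ms@[0,-85,300]
print(V, kinematics.solve_ik(V.tolist(),r))
bot.move_to([V[0],V[1],450],r)
print(go(V,r,120,2))
c=imaging.read_camera("wrist");pickle.dump(c,open("w4.pkl","wb"));crop(c,0,0,512,384,1.5,"pics/j.png")
print("slot pred",proj(c,S),read_time(),read_finger_gap())
E
```

```text
end [[184.1, 306.7], [182.2, 282.4], [348.1, 306.9], [350.0, 282.6]]
redline [[204.0, 258.3], [202.9, 239.2], [328.0, 258.4], [329.1, 239.3]]
foot [[225.2, 206.5], [224.8, 193.5], [306.5, 206.6], [307.0, 193.5]]
[ 494.43609219 -274.12947321  397.80762114] [ 0.47580626  0.14298949  0.01542411  1.93977649 -0.37061349  0.60620808
  0.67821412]
[-0.01820731 -0.09369138  0.19906715]
slot pred [[265.20117067  83.18933389]] 24.225 59.164175356889196
```

View pics/j.png

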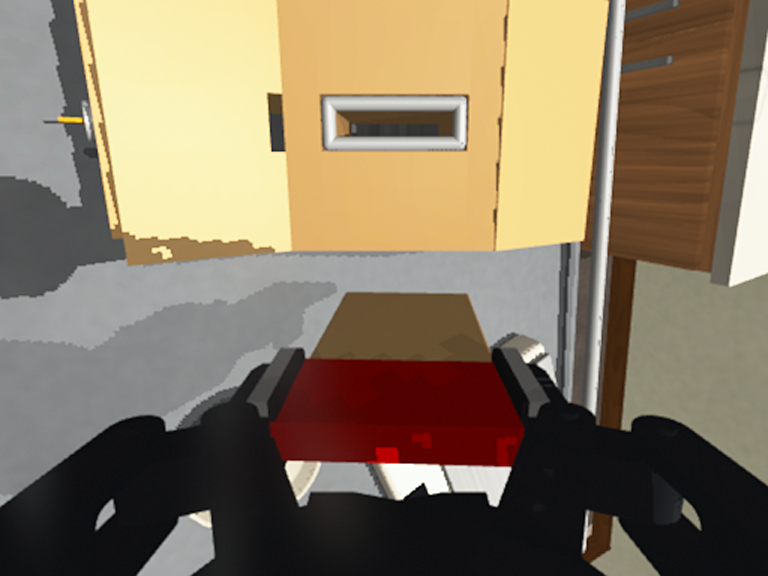

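In the picture the foot's upper edge is at row 293, columns 346–469, which is about 4 mm up-slope of where a straight grip would put it. The board sits turned about 2.4° in the fingers. The slot lip is at (321–467, 95–151). I'll measure both and correct for them.

```bash
python3 - <<'E'
from h import *
c=pickle.load(open("w4.pkl","rb"));im=c["pixels"].astype(int)
S=np.array([650,-199.8,138]);Ms=frame(-4,30).as_matrix()
tcp=np.array(read_eef_pos());o=tcp-131*Ms[:,2]
def onpl(uv,p,n):
    a,d=ray(c,uv);return a+d*((p-a)@n)/(d@n)
# tan wide face (board y=+5): edges per row
L=[];Rr=[]
for v in range(198,238,2):
    row=im[v];m=(abs(row[:,0]-100)<35)&(row[:,0]-row[:,2]>35)&(row[:,0]>row[:,1]+12)
    xs=np.where(m)[0];xs=xs[(xs>195)&(xs<335)]
    for lst,u in((L,xs.min()-.0),(Rr,xs.max()+1.)):
        q=Ms.T@(onpl((u-.5,v),o+5*Ms[:,1],Ms[:,1])-o);lst.append((q[2],q[0]))
for n,l in(("L",L),("R",Rr)):
    l=np.array(l);k=np.polyfit(l[:,0],l[:,1],1);res=l[:,1]-np.polyval(k,l[:,0])
    print(n,"slope deg",np.degrees(np.arctan(k[0])),"x at foot",np.polyval(k,-120),"x at -45",np.polyval(k,-45),"rms",res.std(),l[[0,-1]].round(1).tolist())
print("y offset at foot (assuming z=-120), redline,end:")
for z,y,v in((-120,5,195),(-38,5,240),(0,-5,309)):
    q=Ms.T@(onpl((268,v),o+z*Ms[:,2],Ms[:,2])-o);print(z,q[1]-y)
# slot lips
box=np.array([(321,95),(467,95),(467,151),(321,151)])/1.5-.17
Q=np.array([Ms.T@(onpl(b,S,Ms[:,2])-S) for b in box]);print(Q.round(1).tolist(),Q.mean(0),S+Ms@Q.mean(0))
# bright lip mask
h=cv2.cvtColor(c["pixels"],cv2.COLOR_RGB2HSV);m=((h[...,1]<40)&(h[...,2]>110)).astype(np.uint8);m[:, :205]=0;m[:,320:]=0;m[:55]=0;m[110:]=0
ct=max(cv2.findContours(m,cv2.RETR_EXTERNAL,cv2.CHAIN_APPROX_NONE)[0],key=cv2.contourArea);print(cv2.minAreaRect(ct))
# ledge/slope & slope/top creases: yaw from slope base edge
print("tool",read_orientation())
E
```

```text
L slope deg -2.3980529865590667 x at foot -24.735638515883927 x at -45 -27.876516760883018 rms 0.1619585454820967 [[-108.6, -25.4], [-42.1, -28.1]]
R slope deg -1.847340250734833 x at foot 32.716472389111246 x at -45 30.297471367289372 rms 0.2669584291192231 [[-108.6, 32.3], [-42.1, 30.5]]
y offset at foot (assuming z=-120), redline,end:
-120 -1.0220619801623214
-38 -0.30760956677739415
0 -0.8864987797773116
[[-41.2, 15.2, 0.0], [36.9, 15.2, -0.0], [38.0, -13.5, 0.0], [-42.4, -13.5, -0.0]] [-2.20277785e+00  8.33564023e-01  1.29534726e-14] [ 648.15513188 -198.83539475  136.89861107]
((263.0, 81.5), (35.0, 96.0), 90.0)
tool [ 2.61802369e+00 -4.29361605e-05  1.50100191e+00]
```

```bash
cat >> h.py <<'E'
SL=np.array([648.3,-198.9,137.2]);Ms=frame(-4,30).as_matrix();Ft=frame(-4,27.9);Mt=Ft.as_matrix();RT=eul(tool(Ft,'x',1))
def tcpk(k,dx=0,dy=0): return SL+Ms@[dx,dy,k]-Mt@[4.0,-0.95,-251]
E
python3 - <<'E'
from h import *
print(go(tcpk(45),RT,100,1)); print(go(tcpk(8),RT,80,2))
f0=np.array(read_wrist_force());print("f0",f0.round(2),read_time())
k=8
while k>-40:
    k-=2;bot.servo_line(tcpk(k).tolist(),RT,40)
    f=Ms.T@(np.array(read_wrist_force())-f0)
    if k%4==0 or abs(f).max()>4:print(k,f.round(1))
    if f[2]>9 or abs(f).max()>18:print("STOP");break
print(read_finger_gap(),read_time(),read_eef_pos()-tcpk(k),Ms.T@np.array(read_moment()))
c=imaging.read_camera("wrist");pickle.dump(c,open("w5.pkl","wb"));crop(c,100,60,420,350,2,"pics/k.png")
E
```

```text
[-0.16945183 -0.74130101 -0.03282048]
[ 0.11223294 -0.10536797  0.17324677]
f0 [-0.56 -0.11 -1.23] 26.8167
4 [ 0.4 -0.5 -0.1]
0 [0.5 0.2 0.2]
-4 [0.9 1.4 0.3]
-8 [ 2.  -0.   0.2]
-12 [ 0.7 -0.  -0.3]
-16 [1.1 0.1 0.9]
-20 [-0.   1.1  0. ]
-24 [ 1.  -0.9 -0.4]
-28 [1.1 0.8 0.2]
-32 [ 0.3 -0.1 -0.3]
-36 [ 1.1 -0.4 -0.8]
-40 [0.5 0.3 0.5]
59.42019790208083 32.8167 [ 0.00931893  0.0512368  -0.17129871] [0.03078276 0.58504785 0.03852843]
```

View pics/k.png

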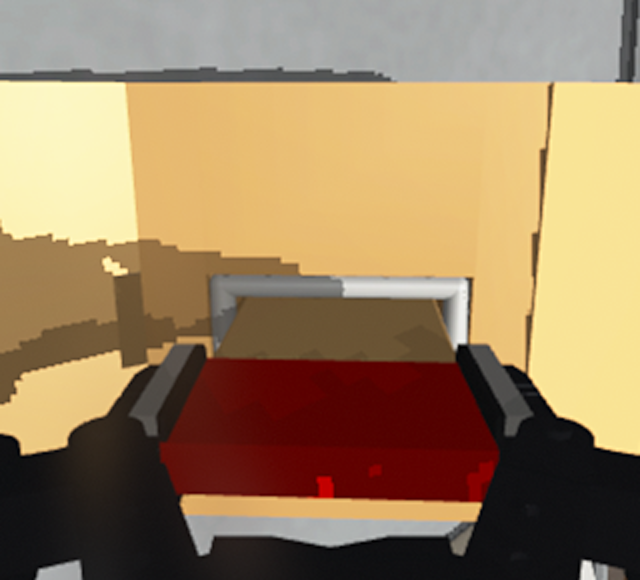

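The board went 40 mm into the slot with under 2 N. Continuing down to near the fingertips' contact.

```bash
python3 - <<'E'
from h import *
f0=np.array(read_wrist_force())
for k in(-60,-68,-72,-75,-78,-80):
    bot.servo_line(tcpk(k).tolist(),RT,50 if k>-70 else 25)
    f=Ms.T@(np.array(read_wrist_force())-f0);print(k,f.round(1))
    if f[2]>18 or abs(f[:2]).max()>18:print("STOP");break
print(read_finger_gap(),read_time(),(read_eef_pos()-tcpk(k)).round(2))
bot.let_go();bot.sleep(.15)
bot.servo_line((tcpk(k)+90*Mt[:,2]).tolist(),RT,150)
bot.close(20)
c=imaging.read_camera("wrist");pickle.dump(c,open("w6.pkl","wb"));crop(c,100,60,420,350,2,"pics/l.png");print(read_time(),read_finger_gap())
E
```

```text
-60 [1.4 0.  0.6]
-68 [ 0.6 -0.4  0.8]
-72 [0.6 0.3 0. ]
-75 [ 0.5 -0.3  1.7]
-78 [1.4 0.3 2.2]
-80 [ 0.6 -0.4  3.5]
59.4345779840472 34.8167 [ 0.1  -0.11  0.05]
36.9167 0.3169284341304556
```

View pics/l.png

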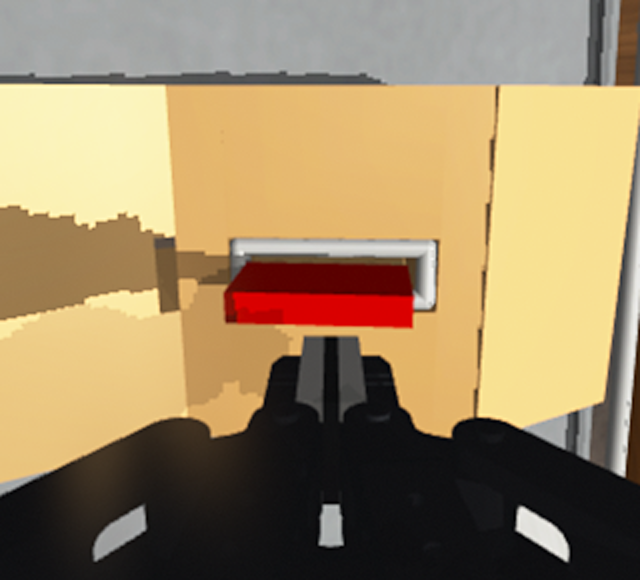

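The board stands in the slot with most of its red end out, and the closed fingertips are over it. Now pushing it home.

```bash
python3 - <<'E'
from h import *
r=eul(tool(frame(-4,30),'x',1))
P=lambda h:(SL+Ms@[0,0,bot.tip_extent+h])
go(P(55),r,100,1)
f0=np.array(read_wrist_force());h=45
bot.servo_line(P(h).tolist(),r,60)
while h>-4:
    h-=5 if h>7 else (1.5 if h>2.5 else .5)
    bot.servo_line(P(h).tolist(),r,30)
    f=Ms.T@(np.array(read_wrist_force())-f0);a=Ms.T@(read_eef_pos()-P(0));print(round(h,1),f.round(1),a.round(2))
    if f[2]>25 or abs(f[:2]).max()>20:print("STOP");break
bot.sleep(.2);print(Ms.T@(np.array(read_wrist_force())-f0),read_time())
bot.servo_line(P(90).tolist(),r,150)
c=imaging.read_camera("wrist");pickle.dump(c,open("w7.pkl","wb"));s=imaging.read_camera("side");pickle.dump(s,open("s7.pkl","wb"))
a=cv2.resize(c["pixels"][60:330,110:410],(400,360));b=cv2.resize(s["pixels"][160:290,225:370],(400,359))
o=np.zeros((360,800,3),np.uint8);o[:,:400]=a;o[:359,400:]=b;cv2.imwrite("pics/m.png",o[...,::-1]);print(read_time())
E
```

```text
40 [ 0.4 -0.2  1.7] [ 0.27 -0.05 40.04]
35 [ 0.6 -0.2  0.9] [ 2.700e-01 -1.000e-02  3.495e+01]
30 [ 0.3 -0.5  2.3] [-0.18  0.05 29.7 ]
25 [-0.1 -0.5  1.3] [-0.45  0.09 24.56]
20 [ 0.3 -0.6  0.9] [-0.4   0.08 19.65]
15 [0.2 0.5 2.1] [-0.27  0.05 14.7 ]
10 [ 0.5 -0.9  1.6] [-0.22  0.07  9.7 ]
5 [0.3 0.1 1.5] [-0.2   0.09  4.68]
3.5 [ 0.7 -0.5  3.9] [-0.14  0.01  3.42]
2.0 [ 0.1 -0.7  2.7] [0.   0.   1.98]
1.5 [ 0.6 -0.3  3.9] [0.04 0.01 1.51]
1.0 [-0.  -1.4  3.3] [0.02 0.03 1.  ]
0.5 [-0.1 -2.2  4.2] [ 0.05 -0.05  0.57]
0.0 [-0.2 -0.2  8. ] [ 0.1  -0.08  0.37]
-0.5 [-0.9 -0.5 12.9] [ 0.12 -0.17  0.21]
-1.0 [-1.5  0.3 15.6] [ 0.14 -0.17  0.06]
-1.5 [-2.3  1.8 19.3] [ 0.2  -0.22 -0.06]
-2.0 [-3.1  2.3 23.2] [ 0.23 -0.28 -0.16]
-2.5 [-4.   2.2 27.3] [ 0.23 -0.32 -0.29]
STOP
[-3.95513251  0.81077479 27.75284936] 43.675
44.5417
```

View pics/m.png

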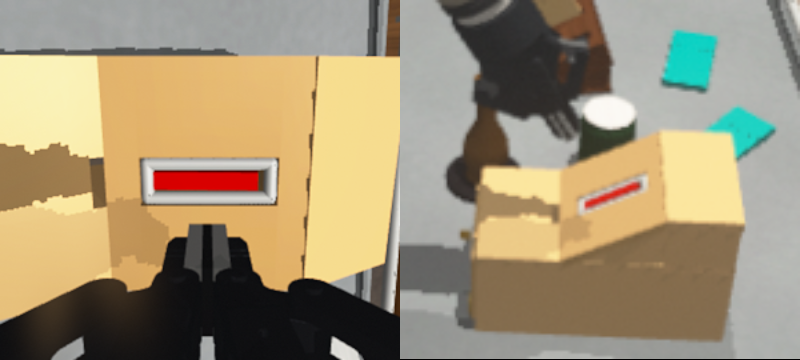

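The red end lies in the slot level with the lips (left panel, 153–268 × 170–192), and the fingertips stopped on the lips. Backing off for a last overall check.

```bash
python3 - <<'E'
from h import *
p=np.array(read_eef_pos());bot.servo_line([p[0]-60,p[1]-60,p[2]+80],None,150)
bot.move_to([400,-480,420],[np.pi,0,0]);bot.sleep(.3)
t=imaging.read_camera("top");crop(t,90,100,420,270,2.4,"pics/n.png");print(read_time(),read_wrist_force())
E
```

```text
47.0083 [-0.26389345 -0.32492914  0.47436523]
```

```bash
python3 - <<'E'
from h import *
t=imaging.read_camera("top");a=t["pixels"].astype(int);c0=pickle.load(open("c0.pkl","rb"))["top"]["pixels"].astype(int)
print("mouth pred",proj(t,[523.2,-16.4,150]),"foot",proj(t,[523.2,-16.4,10]))
u,v=np.meshgrid(range(512),range(384))
m=(a[...,0]-a[...,2]>25)&(a[...,0]<160)&(abs(u-268)<25)&(abs(v-195)<30);print("vase px",m.sum(),u[m].min(),u[m].max(),v[m].min(),v[m].max())
r=(a[...,0]>120)&(a[...,1]<50)&(abs(u-329)<20)&(abs(v-155)<25);print("red",r.sum(),u[r].mean(),v[r].mean(),proj(t,SL))
df=abs(a-c0).max(2)>40
for n,(x0,y0,x1,y1) in dict(bluebrown=(164,150,198,190),caddy=(250,143,273,172),ring1=(198,236,226,264),ring2=(334,246,362,274),dish1=(104,172,146,212),dish2=(380,172,421,210)).items():print(n,df[y0:y1,x0:x1].sum())
job.job_done();print(read_time())
E
```

```text
mouth pred [[268.75042408 194.00927415]] foot [[268.4127485 201.2743784]]
vase px 181 261 276 190 207
red 60 328.25 155.33333333333334 [[328.5763034  155.01540379]]
bluebrown 1
caddy 0
ring1 0
ring2 0
dish1 0
dish2 0
the job is handed in; nothing more can be done
the job is handed in; nothing more can be done
```

The job is handed in: the vase stands upright on the black stand, and the red-ended board is pushed into the slot until flush. The robot clock read about 47 s against the 72 s limit.

- **Vase:** I lifted it by the neck and set it at about (523, -16) mm. My two readings of the stand's centre differed by about 4 mm, so I aimed for the midpoint. In the last top view the vase's pixels sat where an upright vase there should appear.
- **Board:** It had turned about 2° in the fingers, so I corrected for that before posting it. It went in with only a few newtons. I pushed it home with closed fingertips, reaching about 28 N when they met the slot's steel lips. The red end shows at the slot's expected position.
- **Bystanders:** The other two boards, rings, dishes and caddy were unchanged in a pixel comparison with the first picture.
- **Not confirmed:** Flushness rests on the fingertips stopping at the lips and on the close-up picture; I did not measure it directly. I could not view the last overall picture because the 12-picture limit was reached, so that check was numerical only.

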